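Pair the duplicate vials, then hold the digester's sprung splash hood at the index

ROBOT

A 7-joint arm with a two-finger parallel gripper is mounted at the origin on the work surface. World frame = base frame: x ahead of the robot, y to its left, z up, the work surface at z = 0. Lengths are in m, angles in rad, forces in N, time in s.
With the tool pointing down it reaches from about 0.4 to 0.875 m from the base axis. Payload 19.3 kg.
Tool frame: the origin (TCP) lies on the centre line of the jaws, within the pads' length; the fingertips stand 14 mm ahead of it and the grasp point (between the pads) lies 5 mm behind it; x points along the fingers, y is the direction in which the jaws open and shut, and the axes are right-handed (so a half turn about x gives the same grasp; the last joint's range is limited). The gripper opens to 85 mm and grips with 20 to 120 N. Pads are 22 mm wide; open, the fingers measure 114 mm over their backs; the gripper's body (76 mm by 85 mm) begins 54 mm behind the grasp point. The pads swing forward as they close: fully open they stand 13 mm farther back than shut.
Start: joints at [-1.224, 0.521, -0.036, 1.599, 0.021, 1.021, -0.113], TCP at [0.253, 0.571, 0.245] pointing down, gripper open.
Joint ranges: [-2.91, 2.91], [-0.3, 2.13], [-1.5, 1.42], [0.17, 2.43], [-1.26, 4.41], [0.16, 1.93], [-2.52, 2.52]. Speed limits (rad/s): [1.89, 1.89, 2.39, 2.39, 3.01, 3.01, 3.01].

INTERFACE

Orientations are given as [roll, pitch, yaw] about the fixed x, y, z axes, in that order (R = Rz(yaw) Ry(pitch) Rx(roll)).
In Python, from workcell import monitor, optics, bot gives the robot as it stands.
- The arm moves only by the tool arm_command, never from a script. Its arguments are lists of equal length, an entry for each row: "delta_pos": the shift along the tool's x, y, z as a fraction of full scale, a list of three; "rotation": the turn, a rotation vector about the tool's x, y, z as a fraction of full scale, a list of three. In form: {"delta_pos": [[dx, dy, dz], ...], "rotation": [[wx, wy, wz], ...]}. A call has 1 to 10 rows; each row shifts and turns the pose as measured when the row begins, along the tool's axes as they then stand; what a row does not reach is not made up. Full scale, the value 1, is 30 mm for a shift and 6 degrees for a turn. A row lasts 1/10 s, in which the tool goes at most 50 mm and 8.59 degrees, less where a joint would pass 70% of its speed; a pose out of reach is approached as far as the arm can. A call with a number of a shift or a turn outside -1 to 1 is refused whole. A call with a gripper value outside its range is refused whole. "gripper" is the closure, from -1 (fully open) to 1 (shut), so that 0 is half open, set as the call begins (left out, the last holds). The fingers move at their own pace and stop on an object; "grip_force" is the grip in N (left out, the last holds). Time passes only in rows, so rows that do not move let the fingers close. It gives the time, the measured TCP pose, the force and the opening at its end, in the units of the state.
- monitor.observe(): the state, without advancing time (a new reading comes with each control period).
- optics.grab_frame(name): name is "side" or "top" or "wrist"; returns the picture (400x640x3 uint8, red, green, blue); there is no depth.
- optics.camera_params(name): a dict with "fx", "fy", "cx", "cy" (pixels), "origin" and "rotation" of the camera in the world. Camera axes: x right, y down, z forward; pixel columns grow to the right and rows downward; lengths in m; the calibration is good to about 2 mm. The wrist camera is an equidistant fisheye: a pixel r from the principal point sees the ray r / f radians off the axis. A picture is of the moment at which its call begins: read the wrist's pose just before it. camera_params takes no time and is no camera call; for the wrist camera it gives the pose at the moment of the call.
- bot.job_done(): hands the job in, once; it reports no verdict.
The state is a dict: "clock": time; "qpos": joint angles; "qd": joint speeds; "joint_efforts": joint torques, N m; "position": TCP position; "tool_rot": TCP orientation; "force": force on the tool from outside, world axes, zero at the start; "moment": the same for the moment, N m; "grip_width": finger opening in m.
Only numpy, scipy, OpenCV 4.12 (cv2) and the standard library are available. Lean on these libraries where they do the work, as an engineer would, in place of code of your own. Each camera call takes 0.05 s, during which the arm holds its last target. There are 200 camera calls.

TASK

Two digestion vials, one red-capped and one blue-capped, stand loose on the bench: stand each in the empty front-row rack hole directly in front of its twin with the same cap colour. Then lift the digester's clear splash hood against its spring until its dark blue lower rim lines up with the red index arm, without swinging it clearly past the index, and finish while still holding it there with the gripper, so that I can load the hot block with the shield in front of my face. Do not move the index, knock over any vial, or shift anything else on the bench.

Things in the scene. Friction and masses are not known exactly. Their poses are not given: they have to be found in the camera images.
- red_vial_mid (a point): a digestion vial with a red screw cap, standing upright on the bench: amber glass with a paper band, 24 mm across with its foot bevelled to 19 mm, 100 mm tall in all (the cap is the top 20 mm and 26 mm across), about 60 g. This point is its centre, 50 mm above its foot and on its axis
- blue_vial_mid (a point): a digestion vial with a blue screw cap, standing upright on the bench: amber glass with a paper band, 24 mm across with its foot bevelled to 19 mm, 100 mm tall in all (the cap is the top 20 mm and 26 mm across), about 60 g. This point is its centre, 50 mm above its foot and on its axis
- red_twin_mid (a point): the red-capped vial standing in the rack's rear row (in any of the three columns); same make and size as the loose ones (24 mm across, 100 mm tall). This point is its centre, on its axis and 50 mm above its foot; in the rack the foot stands 4 mm above the bench
- blue_twin_mid (a point): the blue-capped vial standing in the rack's rear row (in any of the three columns); same make and size as the loose ones (24 mm across, 100 mm tall). This point is its centre, on its axis and 50 mm above its foot; in the rack the foot stands 4 mm above the bench
- blank_mid (a point): the white-capped vial standing in the rack's rear row, the reagent blank, which has no twin; same make and size as the loose ones (24 mm across, 100 mm tall). This point is its centre, on its axis and 50 mm above its foot; in the rack the foot stands 4 mm above the bench
- rack: white plastic vial rack, fixed, 96 mm (x) by 213 mm (y), 36 mm tall; origin under its centre; x to the rear row (away from the robot), y left, z up. Square holes 31 mm wide in a plate whose top is 34 mm above the bench: front row x = -21 mm (empty), rear row x = +21 mm (red twin, blue twin, blank in varying order), columns y = -64, 0, +64 mm. Vials stand on its floor, 4 mm above the bench
- hole_right (a point): centre of the front-row hole at the rack's y = -64 mm, on the inner floor, 4 mm above the bench (axes as the rack's)
- hole_middle (a point): centre of the front-row hole at the rack's y = 0, on the inner floor (axes as the rack's)
- hole_left (a point): centre of the front-row hole at the rack's y = +64 mm, on the inner floor (axes as the rack's)
- hinge (a point): middle of the hinge axis of the splash hood, at the rear edge of the white block digester (heating block for vials, fixed; 300 mm deep, 220 mm wide, 115 mm high, lower at its sloping front panel), 122 mm above the bench. Does not turn with the hood: x to the digester's rear (away from the robot), y along the axis to the left, z up. The digester's front is 290 mm before the axis
- hood (a joint): opening angle of the clear box-shaped splash hood, rad: 0 shut, grows as its front rises (turning about the hinge's +y), stop at 1.35. Hood 200 mm long from hinge to front, 205 mm wide, flat top 75 mm above the hinge axis; its lower rim is a dark blue strip in line with the axis. A spring (0.5 N m shut, plus 0.6 per rad) and its 0.35 kg pull it shut: 5 to 6 N at the knob; snaps shut if let go
- knob (a point): centre of the head of the hood's black lifting knob, the place to grip: head 26 mm across, 24 mm tall, on a 16 mm neck; this point is 26 mm above the hood's flat top, 14 mm below the knob's top. Hood shut: 170 mm in front of the hinge axis, 101 mm above it, midway along it. Turns with the hood; its axes are the hinge frame's turned by the hood's angle
- rim (a point): middle of the hood's front lower rim, 200 mm in front of the hinge axis and level with it when shut; turns with the hood, axes as the knob's
- index (a joint): angle of the red index arm in rad, on the same axis and in the same sense as the hood's angle: the hood's blue rim is in line with the index when the two angles are equal. Clamped at a setting between 0.45 and 0.80; do not move it
- index_mark (a point): point on the red index arm 140 mm from the hinge axis; the arm is a red strip 150 mm long, 8 mm wide and thick, before a white quadrant scale beside the hood's left (+y) side, 123 mm left of the middle of the hinge. Arm and scale stand up to 250 mm above the bench. Its x axis runs along the arm to the hinge, z square to the arm, upward
- bulb: orange rubber pipette bulb standing between the loose vials, 46 mm across, 66 mm tall; leave alone; origin at its underside
- beaker: glass beaker, 66 mm across, 85 mm tall, behind the gap between rack and digester; leave alone; origin at its underside
- wash_bottle: white wash bottle with grey cap and bent spout, 68 mm across, 185 mm tall, left of the rack; leave alone; origin at its underside
- cylinder: measuring cylinder on a blue foot 62 mm across, 177 mm tall, right of the digester; leave alone; origin at its underside
- tweezers: green plastic tweezers lying left of the rack, 137 mm long, 7 mm thick; leave alone; origin at the middle of their underside
- timer: white bench timer, 60 x 75 x 18 mm, lying in front and right of the digester; leave alone; origin at its underside

How it is judged:
On the way:
1. both loose vials stand in the rack's front row, each in front of its same-coloured twin, let go, with the hood still shut (horizontal distance between red_vial_mid and red_twin_mid below 0.052 m and x of red_vial_mid in the frame of rack between -0.04 and 0 m and z of red_vial_mid in the frame of rack between 0.045 and 0.061 m and angle between each of red_vial_mid, blue_vial_mid's own z axis and vertical below 0.2 rad and horizontal distance between blue_vial_mid and blue_twin_mid below 0.052 m and x of blue_vial_mid in the frame of rack between -0.04 and 0 m and z of blue_vial_mid in the frame of rack between 0.045 and 0.061 m and contact force between the fingers and red_vial below 0.2 N and contact force between the fingers and blue_vial below 0.2 N and value of joint hood below 0.15 rad), for 0.2 s.
At the end, for the whole second after the job is handed in: Each loose vial stands on the rack floor, front row, before its twin (axes within 52 mm, tilt under 0.2); twins and blank unmoved (15 mm); hood within 0.07 rad of the index, still, borne by the fingers (over 1.5 N), nothing else touching it (horizontal distance between red_vial_mid and red_twin_mid below 0.052 m and x of red_vial_mid in the frame of rack between -0.04 and 0 m and z of red_vial_mid in the frame of rack between 0.045 and 0.061 m and angle between each of red_vial_mid, blue_vial_mid, red_twin_mid, blue_twin_mid, blank_mid's own z axis and vertical below 0.2 rad and horizontal distance between blue_vial_mid and blue_twin_mid below 0.052 m and x of blue_vial_mid in the frame of rack between -0.04 and 0 m and z of blue_vial_mid in the frame of rack between 0.045 and 0.061 m and distance of each of red_twin_mid, blue_twin_mid, blank_mid from where it was at the start of the episode below 0.015 m and angle between the x axis of rim and the x axis of index_mark, either way round below 0.07 rad and value of joint hood above 0.3 rad and velocity of joint hood between -0.15 and 0.15 rad/s and contact force between the fingers and hood above 1.5 N and linear speed of each of red_vial, blue_vial below 0.02 m/s and contact force between hood and red_vial below 0.2 N and contact force between hood and blue_vial below 0.2 N and contact force between hood and red_twin below 0.2 N and contact force between hood and blue_twin below 0.2 N and contact force between hood and blank below 0.2 N and contact force between hood and bulb below 0.2 N and contact force between hood and beaker below 0.2 N and contact force between hood and wash_bottle below 0.2 N and contact force between hood and cylinder below 0.2 N and contact force between hood and tweezers below 0.2 N and contact force between hood and timer below 0.2 N); the arm keeps its last pose, push and grip.
It fails at once if the hood was swung clearly past the index (more than about 8 degrees) (z of rim in the frame of index_mark above 0.028 m).
It fails at once if the index was moved (distance of index_mark from where it was at the start of the episode above 0.012 m).
It fails at once if a vial was knocked over (angle between any of red_vial_mid, blue_vial_mid, red_twin_mid, blue_twin_mid, blank_mid's own z axis and vertical above 0.7 rad).
It fails at once if something else on the bench was shifted (more than 40 mm) or tipped (distance of any of bulb, beaker, wash_bottle, cylinder, tweezers, timer from where it was at the start of the episode above 0.04 m or angle between any of bulb, beaker, wash_bottle, cylinder, tweezers, timer's own z axis and vertical above 0.5 rad).
It also fails if it takes over 61 s, if anything falls off the work surface, if the arm or the gripper's body presses on something with over 40 N, if the wrist force passes 120 N, or if a joint passes its speed limit or range.

## Working session

There is one attempt and no reset: what is moved stays moved. The work goes in short steps, Python scripts to look and compute and a tool call to move; the robot and the scene stay as the last step left them, time stands still between calls to the robot, and variables do not carry over. Pictures are saved under pics/ and viewed, about 8 in all and at most 12, crops included, and the job is handed in when it is done.

Besides the shell and the picture viewer there is one more tool, called after "Emit:" by a JSON object that holds its "method" and its "body". arm_command: Moves the arm, as the interface text tells. Its arguments: {"type":"object","properties":{"delta_pos":{"type":"array","items":{"type":"array","items":{"type":"number"}}},"rotation":{"type":"array","items":{"type":"array","items":{"type":"number"}}},"gripper":{"type":"number"},"grip_force":{"type":"number"}},"required":["delta_pos","rotation"]}

```bash
mkdir -p pics; ls; python3 - <<'E'
from workcell import monitor, optics, bot
import cv2
s=monitor.observe();print({k:s[k] for k in('clock','position','tool_rot','grip_width')})
for n in('top','side'):
    cv2.imwrite(f'pics/{n}0.png',optics.grab_frame(n)[:,:,::-1]); print(n,optics.camera_params(n))
E
```

```text
pics
{'clock': 0.0, 'position': array([0.25291477, 0.57118272, 0.24471145]), 'tool_rot': array([-1.49683133,  1.56961907, -1.91358347]), 'grip_width': 0.0851916599876034}
top {'fx': 374.6998220942057, 'fy': 374.6998220942057, 'cx': 322.6760095939945, 'cy': 198.1887119925099, 'origin': array([ 3.28248538e-01, -2.82423158e-04,  1.49706321e+00]), 'rotation': array([-2.97191748,  0.01225021, -1.56914904])}
side {'fx': 493.512044405048, 'fy': 493.512044405048, 'cx': 322.55393663275584, 'cy': 194.49756684046469, 'origin': array([-0.08902372, -1.22825418,  0.96365562]), 'rotation': array([-2.09936973,  0.00329378, -0.4766338 ])}
```

View pics/top0.png

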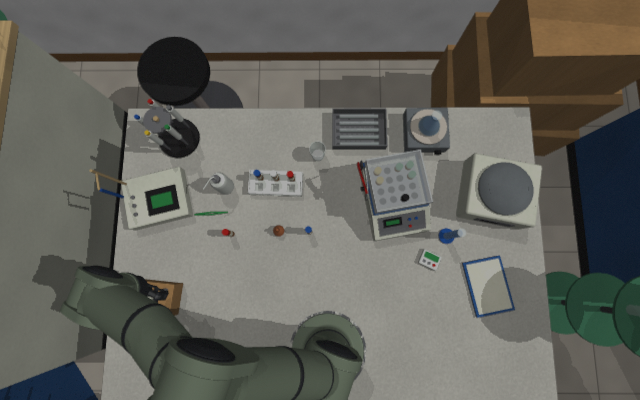

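View pics/side0.png

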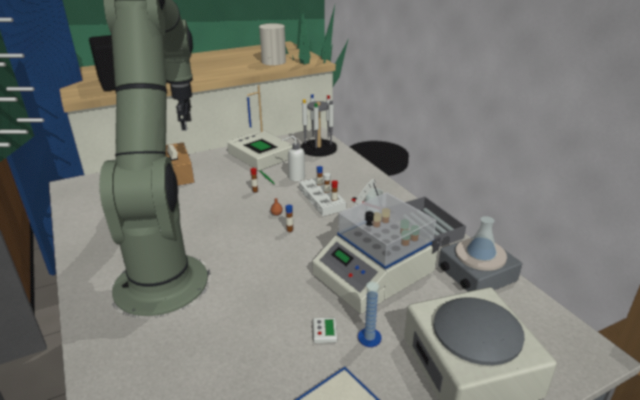

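Top: red vial at about (228,233), blue at (308,230), rack around (275,183), with twins blue left, white middle and red right. The knob is near (405,198) and the red index near (362,178). I'll enlarge both regions next.

```bash
cat > h.py <<'E'
import numpy as np, cv2
from scipy.spatial.transform import Rotation as R
from workcell import monitor, optics, bot
def ray(n,u,v,P=None):
    P=P or optics.camera_params(n); x=(u-P['cx'])/P['fx'];y=(v-P['cy'])/P['fy']
    if n=='wrist':
        r=np.hypot(x,y); d=np.array([x/r*np.sin(r),y/r*np.sin(r),np.cos(r)]) if r>1e-9 else np.array([0,0,1.])
    else: d=np.array([x,y,1.])
    return np.array(P['origin']),R.from_euler('xyz',P['rotation']).apply(d)
def atz(n,u,v,z,P=None):
    o,d=ray(n,u,v,P); return o+d*(z-o[2])/d[2]
def proj(n,p,P=None):
    P=P or optics.camera_params(n); c=R.from_euler('xyz',P['rotation']).inv().apply(np.array(p)-P['origin'])
    if n=='wrist':
        r=np.arctan2(np.hypot(c[0],c[1]),c[2]); k=r/np.hypot(c[0],c[1]); return P['cx']+P['fx']*k*c[0],P['cy']+P['fy']*k*c[1]
    return P['cx']+P['fx']*c[0]/c[2],P['cy']+P['fy']*c[1]/c[2]
def crop(src,box,f,out):
    x0,y0,x1,y1=box; cv2.imwrite(out,cv2.resize(src[y0:y1,x0:x1],None,fx=f,fy=f,interpolation=cv2.INTER_CUBIC))
E
python3 - <<'E'
from h import *
t=cv2.imread('pics/top0.png')
a=cv2.resize(t[145:245,205:335],None,fx=6,fy=6,interpolation=2)[:,:780]
crop(t,(210,160,330,245),6.5,'pics/c1.png')
crop(t,(345,140,445,245),5.5,'pics/c2.png')
E
```

```text
(no output)
```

View pics/c1.png

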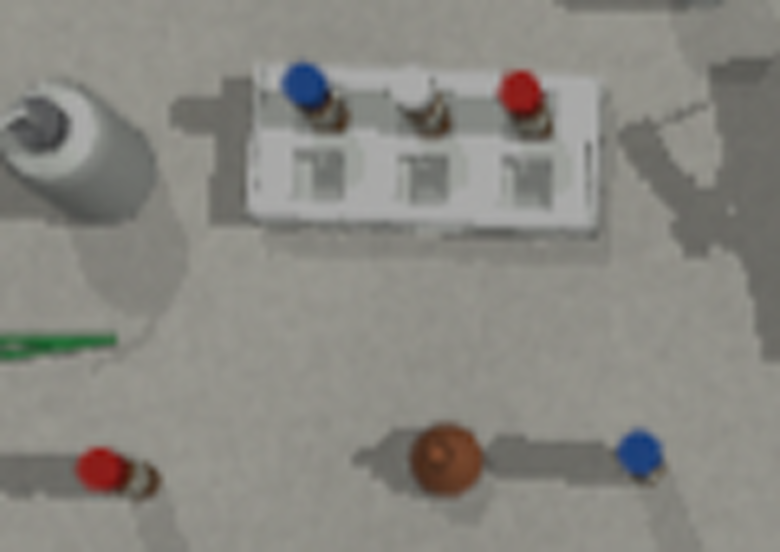

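View pics/c2.png

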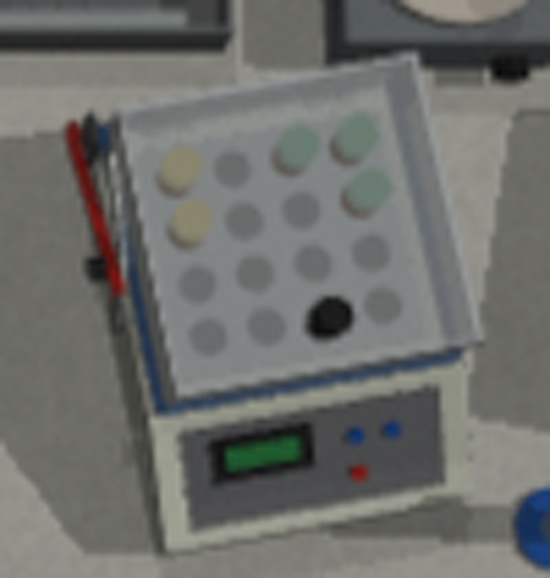

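Crop 1: red cap at (101,469), blue cap at (641,454), twins' caps blue (305,86), white (412,90) and red (520,93). Crop 2: knob top at (330,317), hood front rim corners at (165,408) and (462,355), index from (72,125) to (120,292).

```bash
python3 - <<'E'
from h import *
np.set_printoptions(precision=4,suppress=True)
c1=lambda u,v,z:atz('top',210+(u+.5)/6.5-.5,160+(v+.5)/6.5-.5,z)
c2=lambda u,v,z:atz('top',345+(u+.5)/5.5-.5,140+(v+.5)/5.5-.5,z)
for n,u,v,z in(('red',101,469,.1),('blue',641,454,.1),('bt',305,86,.104),('w',412,90,.104),('rt',520,93,.104),('bulb',446,452,.066),
 ('hl',326,176,.03),('hm',424,179,.03),('hr',527,182,.03),('wash',25,125,.185),('twz',115,340,.005)): print(n,c1(u,v,z))
kn=c2(330,317,.237);L=c2(165,408,.122);Rr=c2(462,355,.122)
print('knob',kn,L,Rr,'width',np.linalg.norm(L-Rr))
y=(L-Rr)/np.linalg.norm(L-Rr);x=np.array([y[1],-y[0],0]);print('yaw',np.arctan2(x[1],x[0]))
H=kn+.17*x;H[2]=.122;H2=(L+Rr)/2+.2*x;print('hinge',H,H2)
for a in np.arange(.4,.86,.05):
    p=H+.123*y-.15*np.cos(a)*x+[0,0,.15*np.sin(a)]
    q=H+.123*y
    f=lambda P:[(lambda s:((s[0]-345)*5.5,(s[1]-140)*5.5))(proj('top',P))]
    print(round(a,2),np.round(f(p),0),np.round(proj('side',p),1),np.round(f(q),0))
E
```

```text
red [0.4405 0.3817 0.1   ]
blue [0.4494 0.0711 0.1   ]
bt [0.6655 0.2705 0.104 ]
w [0.663  0.2074 0.104 ]
rt [0.6611 0.1437 0.104 ]
bulb [0.4534 0.1877 0.066 ]
hl [0.6265 0.2701 0.03  ]
hm [0.6246 0.2096 0.03  ]
hr [0.6227 0.1462 0.03  ]
wash [0.6239 0.4094 0.185 ]
twz [0.5281 0.4026 0.005 ]
knob [ 0.5473 -0.2634  0.237 ] [ 0.5054 -0.1748  0.122 ] [ 0.5413 -0.375   0.122 ] width 0.2034771091117408
yaw 0.17754249343987014
hinge [ 0.7146 -0.2333  0.122 ] [ 0.7202 -0.2396  0.122 ]
0.4 [[113. 315.]] [347.7 207. ] [[ 66. 135.]]
0.45 [[113. 309.]] [348.5 204.7] [[ 66. 135.]]
0.5 [[113. 302.]] [349.4 202.4] [[ 66. 135.]]
0.55 [[113. 294.]] [350.4 200.2] [[ 66. 135.]]
0.6 [[113. 286.]] [351.5 198. ] [[ 66. 135.]]
0.65 [[113. 278.]] [352.7 195.8] [[ 66. 135.]]
0.7 [[112. 269.]] [353.9 193.6] [[ 66. 135.]]
0.75 [[112. 259.]] [355.3 191.5] [[ 66. 135.]]
0.8 [[111. 250.]] [356.6 189.4] [[ 66. 135.]]
0.85 [[110. 240.]] [358.1 187.4] [[ 66. 135.]]
```

```bash
cat >> h.py <<'E'
def down(yaw):  # tool x down, y along (−sin,cos)*s
    x=np.array([0,0,-1.]);y=np.array([-np.sin(yaw),np.cos(yaw),0]);return R.from_matrix(np.c_[x,y,np.cross(x,y)])
def plan(target,Rt,n=None):
    s=monitor.observe();Rc=R.from_euler('xyz',s['tool_rot']);d=Rc.inv().apply(np.array(target)-s['position'])
    w=(Rc.inv()*Rt).as_rotvec()
    print('t',s['clock'],'pos',s['position'].round(4),'tool-shift mm',(d*1e3).round(1),'rotvec deg',np.degrees(w).round(1),'F',np.round(s['force'],1),'w',round(s['grip_width'],4))
    m=n or int(max(np.ceil(np.abs(d).max()/.03),np.ceil(np.abs(np.degrees(w)).max()/6),1))
    print(m,'rows of',(d/.03/m).round(3).tolist(),(np.degrees(w)/6/m).round(3).tolist())
E
python3 - <<'E'
from h import *
s=monitor.observe();print(R.from_euler('xyz',s['tool_rot']).as_matrix().round(3))
for k in(-.035,np.pi-.035):plan([.4405,.382,.2],down(k))
P=optics.camera_params('wrist');print(P,R.from_euler('xyz',P['rotation']).as_matrix().round(2))
E
```

```text
[[-0.     0.405  0.914]
 [-0.001  0.914 -0.405]
 [-1.    -0.001  0.   ]]
t 0.1 pos [0.253  0.5712 0.2448] tool-shift mm [ 44.9 -97.  248.1] rotvec deg [-21.9  -0.    0.1] F [ 0.  -0.1  0.7] w 0.0853
9 rows of [0.166, -0.359, 0.919] [-0.405, -0.0, 0.001]
t 0.1 pos [0.253  0.5712 0.2448] tool-shift mm [ 44.9 -97.  248.1] rotvec deg [1.581e+02 1.000e-01 0.000e+00] F [ 0.  -0.1  0.7] w 0.0853
27 rows of [0.055, -0.12, 0.306] [0.976, 0.001, 0.0]
{'fx': 309.70691628693146, 'fy': 309.70691628693146, 'cx': 313.66883339515874, 'cy': 201.31985824091566, 'origin': array([0.17807791, 0.6057537 , 0.37346437]), 'rotation': array([2.81700208e+00, 7.51531987e-04, 1.15451295e+00])} [[ 0.4   0.87  0.29]
 [ 0.91 -0.38 -0.13]
 [-0.    0.32 -0.95]]
```

Emit:
{"method": "arm_command", "body": {"delta_pos": [[0.17,-0.52,0.83],[0.17,-0.48,0.85],[0.17,-0.44,0.87],[0.17,-0.4,0.9],[0.17,-0.36,0.92],[0.17,-0.32,0.93],[0.17,-0.28,0.94],[0.17,-0.22,0.95],[0.17,-0.18,0.97]], "rotation": [[-0.4,0,0],[-0.4,0,0],[-0.4,0,0],[-0.4,0,0],[-0.4,0,0],[-0.4,0,0],[-0.4,0,0],[-0.4,0,0],[-0.4,0,0]], "gripper": -1, "grip_force": 30}}

```text
clock: 1.0
position: [0.4653, 0.4179, 0.195]
tool_rot: [-2.46, 1.565, -2.478]
force: [0.1, 0.6, -0.9]
grip_width: 0.0854
```

```bash
python3 - <<'E'
from h import *
import json
plan([.4405,.382,.12],down(-.035))
P=optics.camera_params('wrist');f=optics.grab_frame('wrist')[:,:,::-1]
cv2.imwrite('pics/w1.png',f)
# red cap & blue cap blob centres -> position at z=.09
hsv=cv2.cvtColor(np.ascontiguousarray(f),cv2.COLOR_BGR2HSV)
for nm,m in(('red',cv2.inRange(hsv,(0,150,60),(6,255,255))|cv2.inRange(hsv,(174,150,60),(180,255,255))),('blue',cv2.inRange(hsv,(105,140,50),(125,255,255)))):
    n,_,st,c=cv2.connectedComponentsWithStats(m)
    for i in range(1,n):
        if st[i,4]>40:print(nm,st[i].tolist(),c[i].round(1),atz('wrist',*c[i],.092,P).round(4))
E
```

```text
t 1.0 pos [0.4653 0.4179 0.195 ] tool-shift mm [ 75.3 -36.1 -23.9] rotvec deg [ 1.  -0.2  0.2] F [ 0.1  0.6 -0.9] w 0.0854
3 rows of [0.836, -0.401, -0.265] [0.055, -0.013, 0.011]
red [253, 163, 32, 32, 789] [268.3 179.1] [0.4422 0.3839 0.092 ]
blue [8, 189, 12, 21, 170] [ 13.6 199.4] [0.4529 0.0622 0.092 ]
blue [596, 280, 44, 45, 411] [619.1 301.4] [0.6321 0.89   0.092 ]
blue [182, 370, 11, 13, 60] [185.8 375.6] [0.6837 0.2582 0.092 ]
```

View pics/w1.png

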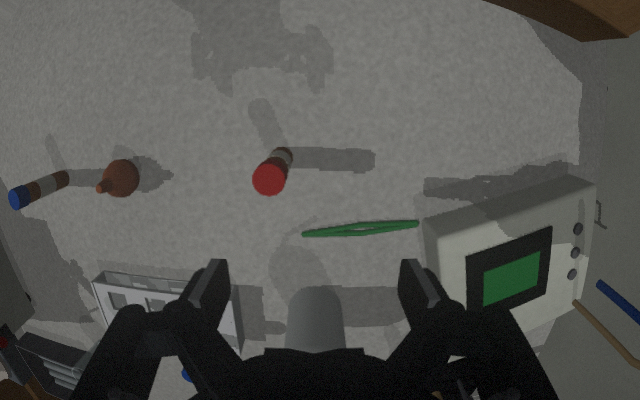

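Wrist view: the red cap is at (268,179), which gives (0.442,0.384), agreeing with the top view.

Emit:
{"method": "arm_command", "body": {"delta_pos": [[0.1,-0.6,-0.4],[0.5,-0.6,-0.4],[0.9,0,0],[1,0,0],[1,0,0],[0.6,0,0]], "rotation": [[0.17,0,0],[0,0,0],[0,0,0],[0,0,0],[0,0,0],[0,0,0]]}}

```text
clock: 1.65
position: [0.4469, 0.3761, 0.0677]
tool_rot: [-1.672, 1.567, -1.714]
force: [-0.9, -0.3, 0.3]
grip_width: 0.0855
```

```bash
python3 - <<'E'
from h import *
plan([.441,.383,.055],down(-.035))
E
```

```text
t 1.65 pos [0.4469 0.3761 0.0677] tool-shift mm [12.7  6.7 -6.1] rotvec deg [-0.4 -0.   0.2] F [-0.9 -0.3  0.3] w 0.0855
1 rows of [0.423, 0.222, -0.205] [-0.069, -0.004, 0.038]
```

Emit:
{"method": "arm_command", "body": {"delta_pos": [[0.4,0.22,-0.2],[0.02,0.0,0]], "rotation": [[0,0,0],[0,0,0]]}}

```text
clock: 1.85
position: [0.4394, 0.3826, 0.052]
tool_rot: [-2.042, 1.563, -2.085]
force: [0.4, 0.1, 1.5]
grip_width: 0.0854
```

Emit:
{"method": "arm_command", "body": {"delta_pos": [[0,0,0],[0,0,0],[0,0,0],[0,0,0],[0,0,0],[0,0,0]], "rotation": [[0,0,0],[0,0,0],[0,0,0],[0,0,0],[0,0,0],[0,0,0]], "gripper": 1}}

```text
clock: 2.45
position: [0.4407, 0.3839, 0.0554]
tool_rot: [-1.639, 1.567, -1.681]
force: [0.1, 0.0, -0.4]
grip_width: 0.0229
```

```bash
python3 - <<'E'
from h import *
plan([.535,.147,.17],down(-.035))
E
```

```text
t 2.45 pos [0.4407 0.3839 0.0554] tool-shift mm [-113.7 -233.2  104.2] rotvec deg [-0.4 -0.   0.2] F [ 0.1  0.  -0.4] w 0.0229
8 rows of [-0.474, -0.972, 0.434] [-0.009, -0.0, 0.005]
```

```bash
python3 - <<'E'
from h import *
crop(cv2.convertScaleAbs(cv2.imread('pics/w1.png'),alpha=1.6),(85,262,185,342),8,'pics/c3.png')
E
```

```text
(no output)
```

View pics/c3.png

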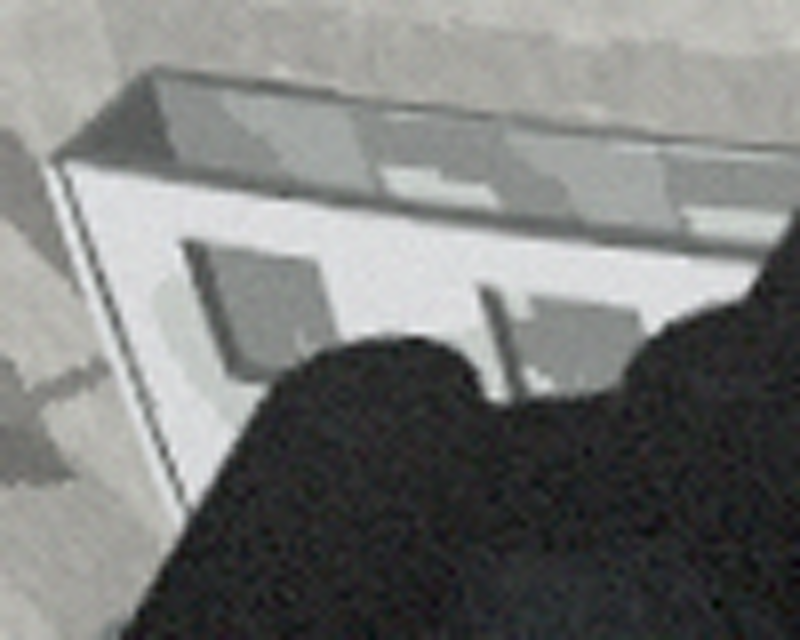

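Emit:
{"method": "arm_command", "body": {"delta_pos": [[-0.9,0,0],[-1,0,0],[-0.9,-0.5,0.2],[-0.8,-0.9,0.4],[-0.1,-1,0.4],[0,-1,0.4],[0,-1,0.4],[0,-1,0.4],[0,-1,0.4],[0,-0.9,0.4]], "rotation": [[0,0,0],[0,0,0],[0,0,0],[0,0,0],[0,0,0],[0,0,0],[0,0,0],[0,0,0],[0,0,0],[0,0,0]]}}

```text
clock: 3.45
position: [0.5228, 0.1576, 0.1728]
tool_rot: [-1.091, 1.569, -1.126]
force: [-0.3, 0.2, -0.7]
grip_width: 0.0232
```

Right hole's corners in the crop are at (183,240), (320,262) and (225,378) on the plate top.

```bash
python3 - <<'E'
from h import *
s=monitor.observe();P=optics.camera_params('wrist');Rt=R.from_euler('xyz',s['tool_rot'])
o=Rt.inv().apply(P['origin']-s['position']);q=Rt.inv()*R.from_euler('xyz',P['rotation'])
print('cam in tool',o.round(4))
T0=R.from_euler('xyz',[-2.46,1.565,-2.478]);P0=dict(P);P0['origin']=np.array([.4653,.4179,.195])+T0.apply(o);P0['rotation']=(T0*q).as_euler('xyz')
print('check red',atz('wrist',268.3,179.1,.092,P0))
g=lambda u,v,z=.034:atz('wrist',85+(u+.5)/8-.5,262+(v+.5)/8-.5,z,P0)
a,b,c=g(183,240),g(320,262),g(225,378);print(a,b,c,'centre',(b+c)/2, np.linalg.norm(a-b),np.linalg.norm(a-c),'yaw',-np.arctan2((b-a)[0],(b-a)[1]))
print('rack corner',g(55,160,.036))
plan([.62,.1455,.17],down(-.035))
E
```

```text
cam in tool [-0.1287  0.0013 -0.0819]
check red [0.44208717 0.3839431  0.092     ]
[0.60610154 0.13280201 0.034     ] [0.60682619 0.16356628 0.034     ] [0.63621688 0.13028713 0.034     ] centre [0.62152153 0.1469267  0.034     ] 0.030772802251071374 0.03022015639440067 yaw -0.023550320990540816
rack corner [0.5912211  0.10941054 0.036     ]
t 3.45 pos [0.5228 0.1576 0.1728] tool-shift mm [ 2.9 -8.6 97.6] rotvec deg [-0.   0.1  0.1] F [-0.3  0.2 -0.7] w 0.0232
4 rows of [0.024, -0.072, 0.813] [-0.001, 0.002, 0.005]
```

Emit:
{"method": "arm_command", "body": {"delta_pos": [[0,-0.1,0.85],[0,-0.1,0.85],[0,-0.1,0.85],[0,-0.05,0.6],[0,0,0]], "rotation": [[0,0,0],[0,0,0],[0,0,0],[0,0,0],[0,0,0]]}}

```text
clock: 3.95
position: [0.6214, 0.1359, 0.1736]
tool_rot: [-1.146, 1.566, -1.189]
force: [-0.2, 0.2, -1.2]
grip_width: 0.0232
```

```bash
python3 - <<'E'
from h import *
plan([.6205,.1465,.11],down(-.03))
E
```

```text
t 3.95 pos [0.6214 0.1359 0.1736] tool-shift mm [63.5 10.8 -1.5] rotvec deg [-0.7  0.1  0.2] F [-0.2  0.2 -1.2] w 0.0232
3 rows of [0.706, 0.12, -0.016] [-0.041, 0.006, 0.013]
```

Emit:
{"method": "arm_command", "body": {"delta_pos": [[0.5,0.34,-0.02],[0.8,0,0],[0.6,0,0],[0,0,0]], "rotation": [[-0.1,0,0.03],[0,0,0],[0,0,0],[0,0,0]]}}

```text
clock: 4.35
position: [0.6184, 0.1491, 0.1125]
tool_rot: [1.457, 1.57, 1.428]
force: [0.1, -0.3, -0.3]
grip_width: 0.0233
```

```bash
python3 - <<'E'
from h import *
plan([.6205,.1465,.061],down(-.03))
cv2.imwrite('pics/s2.png',optics.grab_frame('side')[:,:,::-1])
E
```

```text
t 4.35 pos [0.6184 0.1491 0.1125] tool-shift mm [51.5 -2.6  2.1] rotvec deg [ 0.1  0.  -0. ] F [ 0.1 -0.3 -0.3] w 0.0233
2 rows of [0.858, -0.043, 0.036] [0.005, 0.0, -0.003]
```

Emit:
{"method": "arm_command", "body": {"delta_pos": [[0.3,-0.08,0.07],[0.5,0,0],[0.5,0,0],[0.35,0,0],[0,0,0]], "rotation": [[0,0,0],[0,0,0],[0,0,0],[0,0,0],[0,0,0]]}}

```text
clock: 4.9
position: [0.6212, 0.1476, 0.0615]
tool_rot: [0.593, 1.567, 0.565]
force: [-0.2, -0.4, -0.6]
grip_width: 0.0235
```

```bash
python3 - <<'E'
from h import *
plan([.6205,.1465,.061],down(-.03))
E
```

```text
t 4.9 pos [0.6212 0.1476 0.0615] tool-shift mm [ 0.5 -1.1 -0.6] rotvec deg [ 0.1  0.2 -0.1] F [-0.2 -0.4 -0.6] w 0.0235
1 rows of [0.015, -0.038, -0.021] [0.02, 0.027, -0.018]
```

Emit:
{"method": "arm_command", "body": {"delta_pos": [[0,0,0],[0,0,0],[0,0,0],[0,0,0]], "rotation": [[0,0,0],[0,0,0],[0,0,0],[0,0,0]], "gripper": -0.2}}

```text
clock: 5.3
position: [0.6218, 0.1477, 0.0623]
tool_rot: [0.51, 1.566, 0.482]
force: [0.2, 0.2, 0.5]
grip_width: 0.0513
```

Emit:
{"method": "arm_command", "body": {"delta_pos": [[-0.8,0,0],[-1,0,0],[-1,0,0],[-0.9,-0.5,-0.6],[0,-0.6,-0.9],[0,-0.6,-0.9],[0,-0.5,-0.9],[0,-0.3,-0.9],[0,0,-0.7],[0,0,0]], "rotation": [[0,0,0],[0,0,0],[0,0,0],[0,0,0],[0,0,0],[0,0,0],[0,0,0],[0,0,0],[0,0,0],[0,0,0]]}}

```text
clock: 6.3
position: [0.4678, 0.074, 0.1801]
tool_rot: [0.346, 1.559, 0.317]
force: [0.4, 0.3, 0.5]
grip_width: 0.0512
```

```bash
python3 - <<'E'
from h import *
plan([.45,.07,.12],down(-.03))
P=optics.camera_params('wrist');f=np.ascontiguousarray(optics.grab_frame('wrist')[:,:,::-1])
cv2.imwrite('pics/w2.png',f)
hsv=cv2.cvtColor(f,cv2.COLOR_BGR2HSV)
for nm,m,z in(('red',cv2.inRange(hsv,(0,150,60),(6,255,255))|cv2.inRange(hsv,(174,150,60),(180,255,255)),.096),('blue',cv2.inRange(hsv,(105,140,50),(125,255,255)),.092)):
    n,_,st,c=cv2.connectedComponentsWithStats(m)
    for i in range(1,n):
        if st[i,4]>40:print(nm,st[i].tolist(),c[i].round(1),atz('wrist',*c[i],z,P).round(4))
E
```

```text
t 6.3 pos [0.4678 0.074  0.1801] tool-shift mm [ 59.8  -4.8 -18.4] rotvec deg [ 0.1  0.6 -0.2] F [0.4 0.3 0.5] w 0.0512
2 rows of [0.997, -0.08, -0.306] [0.007, 0.054, -0.019]
red [56, 376, 6, 11, 46] [ 58.7 380.8] [ 0.7605 -0.3545  0.096 ]
blue [293, 176, 34, 33, 889] [310.  191.9] [0.4525 0.0734 0.092 ]
blue [0, 262, 84, 61, 279] [ 46.3 279.7] [ 0.548  -0.2402  0.092 ]
```

View pics/w2.png

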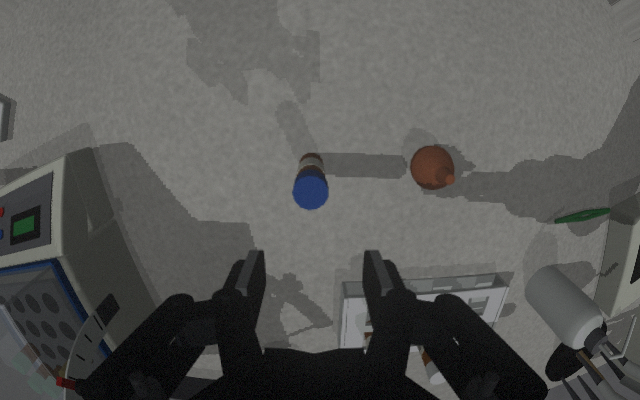

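Blue cap at (310,192) gives (0.4525,0.073).

Emit:
{"method": "arm_command", "body": {"delta_pos": [[0.6,-0.05,-0.5],[1,0,0],[1,0,0],[0.9,0,0],[0.5,0,0],[0,0,0]], "rotation": [[0,0.1,0],[0,0,0],[0,0,0],[0,0,0],[0,0,0],[0,0,0]], "gripper": -0.6}}

```text
clock: 6.95
position: [0.4621, 0.0754, 0.0579]
tool_rot: [0.561, 1.557, 0.533]
force: [0.6, 0.1, -0.2]
grip_width: 0.0684
```

```bash
python3 - <<'E'
from h import *
plan([.4515,.0725,.055],down(-.03))
E
```

```text
t 6.95 pos [0.4621 0.0754 0.0579] tool-shift mm [  2.8  -3.2 -10.5] rotvec deg [ 0.1  0.7 -0.4] F [ 0.6  0.1 -0.2] w 0.0684
1 rows of [0.092, -0.108, -0.351] [0.016, 0.11, -0.069]
```

Emit:
{"method": "arm_command", "body": {"delta_pos": [[0.1,-0.1,-0.35],[0,0,-0.05]], "rotation": [[0,0.1,-0.07],[0,0,0]]}}

```text
clock: 7.15
position: [0.4504, 0.0728, 0.0552]
tool_rot: [-0.46, 1.57, -0.489]
force: [0.0, -0.3, -0.0]
grip_width: 0.0683
```

Emit:
{"method": "arm_command", "body": {"delta_pos": [[0,0,0],[0,0,0],[0,0,0],[0,0,0],[0,0,0],[0,0,0]], "rotation": [[0,0,0],[0,0,0],[0,0,0],[0,0,0],[0,0,0],[0,0,0]], "gripper": 1}}

```text
clock: 7.75
position: [0.452, 0.0732, 0.0578]
tool_rot: [0.131, 1.565, 0.102]
force: [-0.0, 0.2, -0.4]
grip_width: 0.0233
```

```bash
python3 - <<'E'
from h import *
plan([.6235,.272,.17],down(-.03))
E
```

```text
t 7.75 pos [0.452  0.0732 0.0578] tool-shift mm [-111.1  203.7  166.4] rotvec deg [ 0.1  0.3 -0. ] F [-0.   0.2 -0.4] w 0.0233
7 rows of [-0.529, 0.97, 0.792] [0.002, 0.008, -0.001]
```

Emit:
{"method": "arm_command", "body": {"delta_pos": [[-1,0,0],[-1,0,0],[-1,0.3,0.2],[-1,0.7,0.2],[-0.2,0.9,0.2],[0,1,0.2],[0,1,0.3],[0,1,0.3],[0,0.9,0.4],[0,0.7,0.5]], "rotation": [[0,0,0],[0,0,0],[0,0,0],[0,0,0],[0,0,0],[0,0,0],[0,0,0],[0,0,0],[0,0,0],[0,0,0]]}}

```text
clock: 8.75
position: [0.5267, 0.27, 0.1899]
tool_rot: [0.043, 1.567, 0.01]
force: [-0.5, -0.1, 0.2]
grip_width: 0.0229
```

```bash
python3 - <<'E'
from h import *
plan([.6235,.272,.17],down(-.03))
E
```

```text
t 8.75 pos [0.5267 0.27   0.1899] tool-shift mm [20.3  5.3 96.6] rotvec deg [-0.2  0.2 -0. ] F [-0.5 -0.1  0.2] w 0.0229
4 rows of [0.169, 0.044, 0.805] [-0.009, 0.009, -0.0]
```

Emit:
{"method": "arm_command", "body": {"delta_pos": [[0.1,0.07,0.85],[0.2,0.07,0.85],[0.3,0,0.85],[0.5,0,0.6],[0.5,0,0.05],[0.6,0,0],[0,0,0]], "rotation": [[0,0,0],[0,0,0],[0,0,0],[0,0,0],[0,0,0],[0,0,0],[0,0,0]]}}

```text
clock: 9.45
position: [0.6257, 0.2754, 0.1196]
tool_rot: [0.387, 1.569, 0.358]
force: [-0.1, -0.5, -0.6]
grip_width: 0.0232
```

```bash
python3 - <<'E'
from h import *
plan([.6245,.2725,.063],down(-.03))
E
```

```text
t 9.45 pos [0.6257 0.2754 0.1196] tool-shift mm [56.6 -3.  -1.2] rotvec deg [ 0.1  0.1 -0. ] F [-0.1 -0.5 -0.6] w 0.0232
2 rows of [0.943, -0.05, -0.019] [0.006, 0.008, -0.003]
```

Emit:
{"method": "arm_command", "body": {"delta_pos": [[0.4,-0.1,-0.03],[0.5,0,0],[0.5,0,0],[0.4,0,0],[0,0,0]], "rotation": [[0,0,0],[0,0,0],[0,0,0],[0,0,0],[0,0,0]]}}

```text
clock: 9.95
position: [0.6237, 0.2727, 0.0624]
tool_rot: [0.546, 1.569, 0.518]
force: [-0.1, -0.1, -1.1]
grip_width: 0.023
```

```bash
python3 - <<'E'
from h import *
plan([.6245,.2725,.063],down(-.03))
E
```

```text
t 9.95 pos [0.6237 0.2727 0.0624] tool-shift mm [-0.6 -0.1  0.8] rotvec deg [ 0.1  0.1 -0.1] F [-0.1 -0.1 -1.1] w 0.023
1 rows of [-0.019, -0.005, 0.026] [0.019, 0.018, -0.011]
```

Emit:
{"method": "arm_command", "body": {"delta_pos": [[0,0,0],[0,0,0],[0,0,0],[0,0,0],[-0.8,0,0],[-1,0,0],[-1,0,0],[-1,-0.3,-0.3],[-1,-0.7,-0.5],[-1,-1,-0.7]], "rotation": [[0,0,0],[0,0,0],[0,0,0],[0,0,0],[0,0,0],[0,0,0],[0,0,0],[0,0,0],[0,0,0],[0,0,0]], "gripper": -0.2}}

```text
clock: 10.95
position: [0.5756, 0.2158, 0.2407]
tool_rot: [1.489, 1.569, 1.465]
force: [0.5, -0.1, -0.3]
grip_width: 0.0514
```

Emit:
{"method": "arm_command", "body": {"delta_pos": [[-1,-1,-0.7],[-1,-1,-0.7],[-0.7,-1,-0.5],[0,-1,-0.2],[0,-1,-0.2],[0,-1,-0.2],[0,-1,-0.2],[0,-1,0],[0,-1,0],[0,-1,0]], "rotation": [[0,0,0],[0,0,0],[0,0,0],[0,0,0],[0,0,0],[0,0,0],[0,0,0],[0,0,0],[0,0,0],[0,0,0]]}}

```text
clock: 11.95
position: [0.4819, -0.0932, 0.3341]
tool_rot: [0.321, 1.551, 0.298]
force: [0.6, -0.5, -0.2]
grip_width: 0.0515
```

```bash
python3 - <<'E'
from h import *
plan([.48,-.2,.33],down(-.03))
f=np.ascontiguousarray(optics.grab_frame('top')[:,:,::-1]);cv2.imwrite('pics/t2.png',f)
P=optics.camera_params('wrist');np.save('P3',P,allow_pickle=True);w=np.ascontiguousarray(optics.grab_frame('wrist')[:,:,::-1]);cv2.imwrite('pics/w3.png',w)
a=cv2.resize(f[155:215,225:325],(800,480),interpolation=2);cv2.imwrite('pics/c4.png',np.vstack([a,np.zeros((0,800,3),np.uint8)]))
E
```

```text
t 11.95 pos [ 0.4819 -0.0932  0.3341] tool-shift mm [   3.4 -106.8    0.5] rotvec deg [ 0.4  1.1 -0.4] F [ 0.6 -0.5 -0.2] w 0.0515
4 rows of [0.029, -0.89, 0.004] [0.019, 0.044, -0.015]
```

View pics/c4.png

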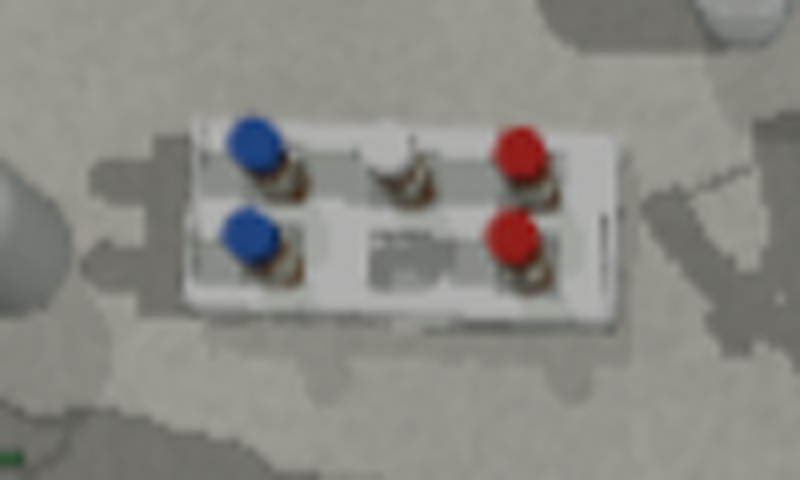

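Both vials stand upright in front of their twins (cap pairs at (253,143)/(250,236) and (520,153)/(513,237)). Next is the digester.

Emit:
{"method": "arm_command", "body": {"delta_pos": [[-0.5,-0.9,0],[-0.5,-0.9,-0.3],[-0.5,-0.9,-0.3],[-0.5,-0.8,-0.3],[0,0,0],[0,0,0]], "rotation": [[0.05,0.1,0],[0,0.1,0],[0,0,0],[0,0,0],[0,0,0],[0,0,0]], "gripper": -0.6}}

```text
clock: 12.65
position: [0.4499, -0.2022, 0.3975]
tool_rot: [1.589, 1.566, 1.558]
force: [-0.7, -0.2, -0.7]
grip_width: 0.0685
```

```bash
python3 - <<'E'
from h import *
plan([.55,-.26,.33],down(.1775))
P=optics.camera_params('wrist');np.save('P4',P,allow_pickle=True);w=np.ascontiguousarray(optics.grab_frame('wrist')[:,:,::-1]);cv2.imwrite('pics/w4.png',w)
cv2.imwrite('pics/c5.png',cv2.resize(cv2.convertScaleAbs(w[140:400,150:500],alpha=1.5),None,fx=2.25,fy=2.25,interpolation=2))
E
```

```text
t 12.65 pos [ 0.4499 -0.2022  0.3975] tool-shift mm [ 67.2 -54.9 101.9] rotvec deg [-12.    0.   -0.3] F [-0.7 -0.2 -0.7] w 0.0685
4 rows of [0.56, -0.458, 0.849] [-0.499, 0.001, -0.012]
```

View pics/c5.png

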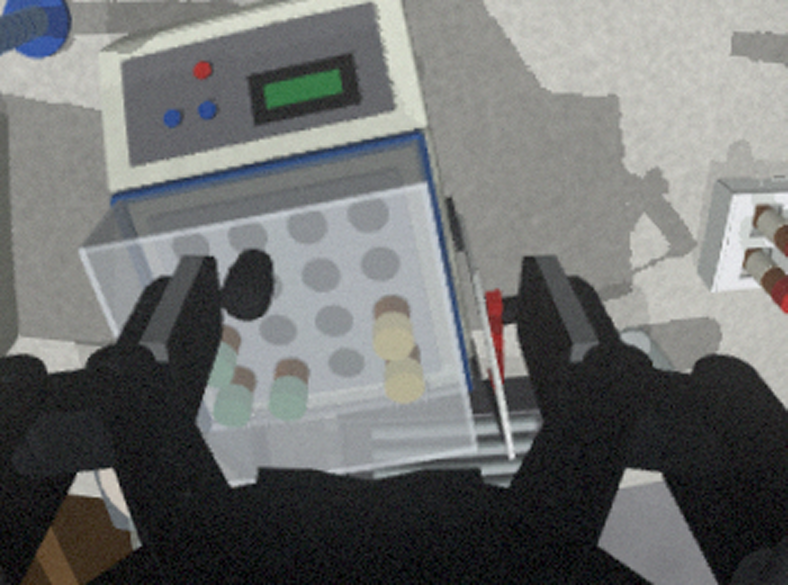

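Crop: rim front corners at (425,133) and (112,200), knob spanning (225–273, 250–320), red index tip near (494,296).

```bash
python3 - <<'E'
from h import *
np.set_printoptions(precision=4,suppress=True)
P=np.load('P4.npy',allow_pickle=True).item()
px=lambda u,v:(150+(u+.5)/2.25-.5,140+(v+.5)/2.25-.5)
g=lambda u,v,z:atz('wrist',*px(u,v),z,P)
L=g(425,133,.122);Rr=g(112,200,.122);k=g(249,288,.223)
y=(L-Rr)/np.linalg.norm(L-Rr);x=np.array([y[1],-y[0],0])
H2=(L+Rr)/2+.2*x;H=k+.17*x
print(L,Rr,np.linalg.norm(L-Rr),'yaw',np.arctan2(x[1],x[0]),'knob',k,'hinges',H,H2)
# upper front edge of hood, z=.197
A=g(428,183,.197);B=g(80,250,.197);print('top edge',A,B,np.linalg.norm(A-B),(A+B)/2)
inv=lambda p:[(a-o+.5)*2.25-.5 for a,o in zip(p,(150,140))]
for Hn,yaw in((H2,.177),(np.array([.717,-.236,.122]),.177)):
  Hn=Hn.copy();Hn[2]=.122
  y=np.array([-np.sin(yaw),np.cos(yaw),0]);x=np.array([np.cos(yaw),np.sin(yaw),0])
  for a in np.arange(.4,.81,.05):
    f=lambda r:Hn+.123*y-r*np.cos(a)*x+[0,0,r*np.sin(a)]
    t=proj('top',f(.15)); print(round(a,2),np.round(inv(proj('wrist',f(.15),P)),0),np.round(inv(proj('wrist',f(.1),P)),0),'topcrop',np.round([(t[0]-345+.5)*5.5,(t[1]-140+.5)*5.5]))
  print('hinge end',np.round(inv(proj('wrist',Hn+.123*y,P)),0),'knobtop pred',np.round(inv(proj('wrist',Hn-.17*x+[0,0,.101],P)),0))
E
```

```text
[ 0.5015 -0.1668  0.122 ] [ 0.5412 -0.3726  0.122 ] 0.20963462404712074 yaw 0.19090506611985372 knob [ 0.548 -0.264  0.223] hinges [ 0.7149 -0.2318  0.223 ] [ 0.7177 -0.2317  0.122 ]
top edge [ 0.5037 -0.1713  0.197 ] [ 0.5398 -0.3661  0.197 ] 0.19807769776368045 [ 0.5217 -0.2687  0.197 ]
0.4 [489. 261.] [493. 309.] topcrop [113. 313.]
0.45 [491. 272.] [495. 315.] topcrop [113. 307.]
0.5 [494. 283.] [497. 322.] topcrop [113. 300.]
0.55 [497. 294.] [498. 329.] topcrop [113. 292.]
0.6 [500. 306.] [500. 337.] topcrop [113. 284.]
0.65 [502. 319.] [501. 344.] topcrop [113. 276.]
0.7 [505. 332.] [503. 352.] topcrop [112. 267.]
0.75 [508. 345.] [505. 360.] topcrop [112. 257.]
0.8 [511. 358.] [506. 368.] topcrop [111. 248.]
hinge end [500. 381.] knobtop pred [254. 292.]
0.4 [481. 260.] [487. 308.] topcrop [120. 314.]
0.45 [484. 271.] [488. 315.] topcrop [120. 308.]
0.5 [487. 282.] [490. 322.] topcrop [120. 301.]
0.55 [489. 293.] [491. 329.] topcrop [120. 293.]
0.6 [492. 306.] [493. 336.] topcrop [120. 285.]
0.65 [495. 318.] [495. 344.] topcrop [119. 277.]
0.7 [498. 331.] [496. 351.] topcrop [119. 268.]
0.75 [500. 344.] [498. 359.] topcrop [118. 258.]
0.8 [503. 358.] [499. 367.] topcrop [118. 249.]
hinge end [494. 381.] knobtop pred [246. 291.]
```

Both cameras put the index at about 0.55 rad and the knob at about (0.548,−0.264), with digester yaw ≈ 0.18. I'll go above the knob.

Emit:
{"method": "arm_command", "body": {"delta_pos": [[0.5,-0.5,0.8],[0.6,-0.5,0.85],[0.7,-0.7,0.75],[0.8,-0.7,0.6],[0.7,0,0],[0,0,0]], "rotation": [[-0.5,0,0],[-0.5,0,0],[-0.5,0,0],[-0.5,0,0],[0,0,0],[0,0,0]]}}

```text
clock: 13.3
position: [0.5504, -0.2644, 0.2932]
tool_rot: [1.2, 1.563, 1.396]
force: [-0.5, 0.7, -0.2]
grip_width: 0.0683
```

```bash
python3 - <<'E'
from h import *
plan([.548,-.264,.22],down(.18))
P=optics.camera_params('wrist');w=np.ascontiguousarray(optics.grab_frame('wrist')[:,:,::-1]);cv2.imwrite('pics/w5.png',w);np.save('P5',P,allow_pickle=True)
print(proj('wrist',[.548,-.264,.237],P),proj('wrist',[.548,-.264,.223],P))
cv2.imwrite('pics/c6.png',cv2.resize(cv2.convertScaleAbs(w[160:400,160:480],alpha=1.6),None,fx=2.4,fy=2.4,interpolation=2))
E
```

```text
t 13.3 pos [ 0.5504 -0.2644  0.2932] tool-shift mm [73.2  0.3 -2.5] rotvec deg [ 0.9  0.2 -0.4] F [-0.5  0.7 -0.2] w 0.0683
3 rows of [0.814, 0.003, -0.028] [0.049, 0.009, -0.024]
(np.float64(312.38207488341874), np.float64(226.18501694969467)) (np.float64(312.31282841894694), np.float64(218.15289570452535))
```

View pics/c6.png

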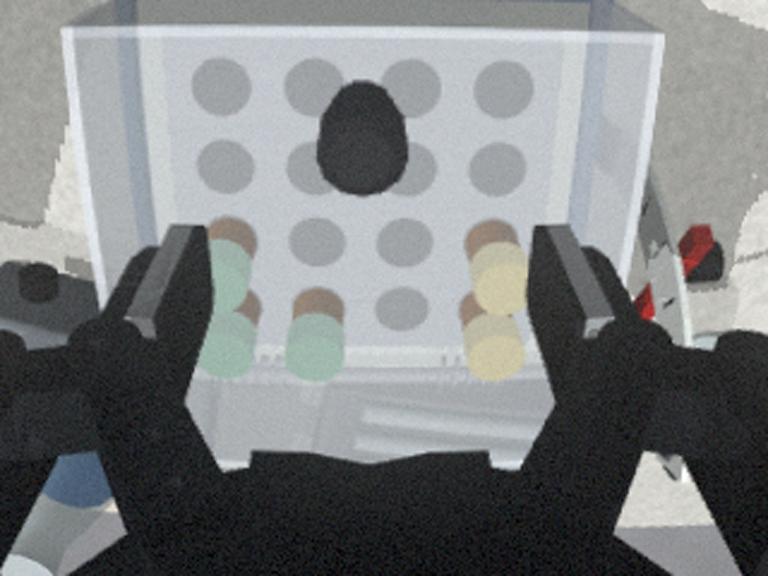

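Knob centred at (362,150) in the crop, matching the prediction, and the jaws are square to the hood. I'll descend and grip.

Emit:
{"method": "arm_command", "body": {"delta_pos": [[0.7,0,-0.1],[0.8,0,0],[0.7,0,0],[0.25,0,0],[0,0,0]], "rotation": [[0.1,0,0],[0,0,0],[0,0,0],[0,0,0],[0,0,0]]}}

```text
clock: 13.85
position: [0.551, -0.2617, 0.2266]
tool_rot: [0.272, 1.558, 0.459]
force: [-0.7, -0.4, -0.2]
grip_width: 0.0687
```

```bash
python3 - <<'E'
from h import *
plan([.548,-.264,.22],down(.18))
E
```

```text
t 13.85 pos [ 0.551  -0.2617  0.2266] tool-shift mm [ 6.5 -1.8 -3.5] rotvec deg [ 0.4  0.7 -0.2] F [-0.7 -0.4 -0.2] w 0.0687
1 rows of [0.218, -0.059, -0.116] [0.071, 0.118, -0.033]
```

Emit:
{"method": "arm_command", "body": {"delta_pos": [[0.2,-0.06,-0.1],[0,0,0]], "rotation": [[0.07,0.1,0],[0,0,0]]}}

```text
clock: 14.05
position: [0.5492, -0.264, 0.2227]
tool_rot: [0.53, 1.567, 0.71]
force: [0.4, -0.5, 0.2]
grip_width: 0.0689
```

Emit:
{"method": "arm_command", "body": {"delta_pos": [[0,0,0],[0,0,0],[0,0,0],[0,0,0],[0,0,0],[0,0,0],[0,0,0]], "rotation": [[0,0,0],[0,0,0],[0,0,0],[0,0,0],[0,0,0],[0,0,0],[0,0,0]], "gripper": 1, "grip_force": 70}}

```text
clock: 14.75
position: [0.5502, -0.2661, 0.2251]
tool_rot: [-0.297, 1.564, -0.118]
force: [0.6, -2.1, -0.7]
grip_width: 0.0235
```

```bash
cat >> h.py <<'E'
def hood():
    s=monitor.observe();H=np.array([.716,-.234,.122]);yw=.18;r=s['position']-H
    rx=r[0]*np.cos(yw)+r[1]*np.sin(yw);Rc=R.from_euler('xyz',s['tool_rot']).as_matrix()
    print('t',s['clock'],'r',rx.round(4),r[2].round(4),'tcp angle',np.arctan2(r[2],-rx).round(4),'tool tilt',np.arctan2(-(Rc[0,0]*np.cos(yw)+Rc[1,0]*np.sin(yw)),-Rc[2,0]).round(4),'F',np.round(s['force'],1),'w',s['grip_width'],'q',np.round(s['qpos'],2))
E
python3 - <<'E'
from h import *
plan([.548,-.264,.22],down(.18));hood()
E
```

```text
t 14.75 pos [ 0.5502 -0.2661  0.2251] tool-shift mm [ 5.1  2.5 -1.8] rotvec deg [-0.1  0.4  0.1] F [ 0.6 -2.1 -0.7] w 0.0235
1 rows of [0.17, 0.083, -0.059] [-0.012, 0.065, 0.02]
t 14.75 r -0.1689 0.1031 tcp angle 0.5481 tool tilt -0.0068 F [ 0.6 -2.1 -0.7] w 0.02354303969756492 q [ 0.29  0.52  0.09  1.67 -0.06  0.95  2.15]
```

Emit:
{"method": "arm_command", "body": {"delta_pos": [[-0.23,0,0.14],[-0.23,0,0.14],[-0.23,0,0.14],[-0.23,0,0.14]], "rotation": [[0,0.38,0],[0,0.38,0],[0,0.38,0],[0,0.38,0]]}}

```text
clock: 15.15
position: [0.5685, -0.2627, 0.251]
tool_rot: [-3.129, 1.415, -2.951]
force: [3.9, -3.5, -10.5]
grip_width: 0.0235
```

```bash
python3 - <<'E'
from h import *
hood()
E
```

```text
t 15.15 r -0.1502 0.129 tcp angle 0.7095 tool tilt 0.1562 F [  3.9  -3.5 -10.5] w 0.023508797196208853 q [0.22 0.59 0.13 1.48 0.   1.21 2.08]
```

Emit:
{"method": "arm_command", "body": {"delta_pos": [[-0.23,0,0.14],[-0.23,0,0.14],[-0.23,0,0.14],[-0.23,0,0.14],[-0.23,0,0.14],[-0.23,0,0.14]], "rotation": [[0,0.38,0],[0,0.38,0],[0,0.38,0],[0,0.38,0],[0,0.38,0],[0,0.38,0]]}}

```text
clock: 15.75
position: [0.603, -0.2564, 0.2829]
tool_rot: [-3.138, 1.161, -2.961]
force: [-0.0, -3.7, -6.8]
grip_width: 0.0237
```

```bash
python3 - <<'E'
from h import *
hood()
E
```

```text
t 15.75 r -0.1152 0.1609 tcp angle 0.9495 tool tilt 0.4096 F [-0.  -3.7 -6.8] w 0.02368301840670119 q [0.15 0.76 0.17 1.15 0.06 1.6  2.03]
```

Emit:
{"method": "arm_command", "body": {"delta_pos": [[-0.23,0,0.14],[-0.23,0,0.14],[-0.2,0,0.12],[0,0,0],[0,0,0]], "rotation": [[0,0.38,0],[0,0.38,0],[0,0.33,0],[0,0,0],[0,0,0]]}}

```text
clock: 16.25
position: [0.6212, -0.2531, 0.2946]
tool_rot: [-3.14, 1.032, -2.964]
force: [-4.5, -0.7, 1.4]
grip_width: 0.0236
```

```bash
python3 - <<'E'
from h import *
hood()
for n in('top','side','wrist'):
    if n=='wrist': np.save('P7',optics.camera_params('wrist'),allow_pickle=True)
    cv2.imwrite(f'pics/{n}7.png',np.ascontiguousarray(optics.grab_frame(n)[:,:,::-1]))
s=cv2.imread('pics/side7.png');t=cv2.imread('pics/top7.png');w=cv2.imread('pics/wrist7.png')
a=cv2.resize(s[165:265,325:425],(400,400),interpolation=2);b=cv2.resize(t[145:245,345:445],(400,400),interpolation=2)
c=np.zeros((200,800,3),np.uint8)
cv2.imwrite('pics/c7.png',np.hstack([a,b]))
cv2.imwrite('pics/c8.png',cv2.convertScaleAbs(w,alpha=1.5))
E
```

```text
t 16.25 r -0.0967 0.1726 tcp angle 1.0601 tool tilt 0.5387 F [-4.5 -0.7  1.4] w 0.023589944569990407 q [0.13 0.87 0.19 0.97 0.09 1.8  2.03]
```

View pics/c8.png

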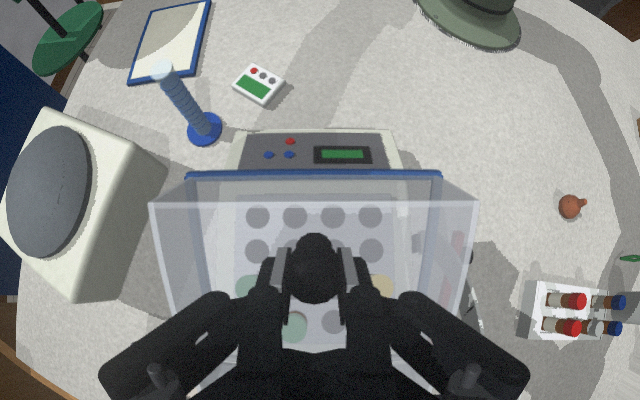

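The wrist view shows the knob firmly between the pads, the blue rim at row ~174 (columns 185–440) and the red index seen through the hood near (458,240). I'll measure both by ray–plane intersection.

```bash
python3 - <<'E'
from h import *
H=np.array([.716,-.234,.122]);yw=.18;x=np.array([np.cos(yw),np.sin(yw),0]);y=np.array([-x[1],x[0],0])
def plane(n,u,v,P,off):
    o,d=ray(n,u,v,P);t=((H+off*y-o)@y)/(d@y);p=o+t*d-H;return -(p@x),p[2]
L=lambda f:np.load(f,allow_pickle=True).item()
for n,f,P in(('top','top0',None),('side','side0',None),('wrist','w4',L('P4.npy')),('wrist','w5',L('P5.npy')),('wrist','wrist7',L('P7.npy')),('side','side7',None),('top','top7',None)):
    P=P or optics.camera_params(n);im=cv2.imread(f'pics/{f}.png');hsv=cv2.cvtColor(im,cv2.COLOR_BGR2HSV)
    m=(cv2.inRange(hsv,(0,110,40),(8,255,255))|cv2.inRange(hsv,(172,110,40),(180,255,255)))
    v,u=np.nonzero(m);q=np.array([plane(n,a,b,P,.123) for a,b in zip(u,v)])
    k=(np.abs(q[:,0]-.08)<.1)&(np.abs(q[:,1]-.06)<.1);q=q[k]
    if len(q)<5:print(f,len(q));continue
    a=np.arctan2(q[:,1],q[:,0]);rr=np.hypot(*q.T);vx,vy,x0,y0=cv2.fitLine(q.astype(np.float32),cv2.DIST_HUBER,0,.01,.01).ravel()
    s=rr>.06
    print(f,len(q),'line',round(float(np.arctan2(vy,vx)),3),'median ang from hinge',np.median(a[s]).round(3),'rmax',rr.max().round(3))
# rim in wrist7
P=L('P7.npy')
for r in range(160,185,2): pass
im=cv2.imread('pics/wrist7.png').astype(int);col=im[160:190,300:325].mean(1);print([(160+i,c.round().astype(int).tolist()) for i,c in enumerate(col)][6:24])
for v in(170,172,174,176,178):
    o,d=ray('wrist',312,v,P);  # closest angle on r=.2 arc
    best=min(np.arange(.3,.8,.001),key=lambda a:abs(proj('wrist',H-.2*np.cos(a)*x+[0,0,.2*np.sin(a)],P)[1]-v));print(v,best.round(3))
s=cv2.imread('pics/side7.png');t=cv2.imread('pics/top7.png');w=cv2.imread('pics/wrist7.png')
cv2.imwrite('pics/c9.png',np.hstack([cv2.resize(s[160:260,330:430],(400,400),interpolation=2),cv2.resize(cv2.convertScaleAbs(w[160:260,400:500],alpha=1.6),(400,400),interpolation=2)]))
E
```

```text
top0 80 line 0.622 median ang from hinge 0.644 rmax 0.173
side0 8 line 0.524 median ang from hinge 0.585 rmax 0.148
w4 168 line 0.766 median ang from hinge 0.614 rmax 0.196
w5 234 line 0.607 median ang from hinge 0.581 rmax 0.156
wrist7 0
side7 0
top7 38 line 0.781 median ang from hinge 0.783 rmax 0.095
[(166, [68, 65, 65]), (167, [68, 66, 65]), (168, [68, 58, 53]), (169, [67, 46, 35]), (170, [69, 46, 34]), (171, [83, 53, 36]), (172, [84, 53, 34]), (173, [84, 53, 35]), (174, [87, 63, 49]), (175, [90, 76, 66]), (176, [91, 78, 69]), (177, [88, 77, 68]), (178, [86, 75, 67]), (179, [89, 83, 78]), (180, [96, 95, 92]), (181, [103, 103, 101]), (182, [105, 106, 104]), (183, [107, 108, 106])]
170 0.499
172 0.536
174 0.567
176 0.593
178 0.616
```

```bash
python3 - <<'E'
from h import *
H=np.array([.716,-.234,.122]);yw=.18;x=np.array([np.cos(yw),np.sin(yw),0]);y=np.array([-x[1],x[0],0])
L=lambda f:np.load(f,allow_pickle=True).item()
A=np.arange(.46,.72,.04)
def box(a,r0=.0,r1=.15):
    e=-np.cos(a)*x+[0,0,np.sin(a)];n=np.sin(a)*x+[0,0,np.cos(a)]
    return np.array([H+(.123+s)*y+r*e+k*n for r in(r0,r1) for s in(-.004,.004) for k in(-.004,.004)])
for n,f,P,roi,sat in(('wrist','w4',L('P4.npy'),(350,250,400,330),110),('wrist','w5',L('P5.npy'),(400,220,480,330),110),('top','top0',None,(350,155,375,200),110),('side','side0',None,(335,185,362,215),90),('wrist','wrist7',L('P7.npy'),(435,215,480,310),45),('top','top7',None,(345,155,380,205),90)):
    P=P or optics.camera_params(n);im=cv2.imread(f'pics/{f}.png');hsv=cv2.cvtColor(im,cv2.COLOR_BGR2HSV)
    m=(cv2.inRange(hsv,(0,sat,30),(8,255,255))|cv2.inRange(hsv,(170,sat,30),(180,255,255)));z=np.zeros_like(m);z[roi[1]:roi[3],roi[0]:roi[2]]=1;m=m*z
    v,u=np.nonzero(m);print(f,len(u),'cols',(u.min(),u.max()) if len(u) else'', 'rows',(v.min(),v.max()) if len(u) else '')
    for a in A:
        p=np.array([proj(n,b,P) for b in box(a)]);print('  %.2f'%a,'cols',p[:,0].min().round(1),p[:,0].max().round(1),'rows',p[:,1].min().round(1),p[:,1].max().round(1))
E
```

```text
w4 171 cols (np.int64(366), np.int64(373)) rows (np.int64(269), np.int64(311))
  0.46 cols 362.6 373.3 rows 256.9 310.9
  0.50 cols 363.5 373.3 rows 260.7 311.0
  0.54 cols 364.4 373.3 rows 264.7 311.0
  0.58 cols 365.4 373.3 rows 268.8 311.0
  0.62 cols 366.4 374.1 rows 273.1 311.1
  0.66 cols 367.4 375.1 rows 277.5 311.1
  0.70 cols 367.7 376.2 rows 282.1 311.1
w5 234 cols (np.int64(425), np.int64(456)) rows (np.int64(254), np.int64(293))
  0.46 cols 402.8 452.8 rows 238.3 315.9
  0.50 cols 402.8 454.4 rows 243.4 315.9
  0.54 cols 402.8 456.0 rows 248.9 316.0
  0.58 cols 402.9 457.5 rows 254.6 316.0
  0.62 cols 402.9 458.8 rows 260.6 316.0
  0.66 cols 402.9 460.0 rows 266.8 316.1
  0.70 cols 403.0 461.1 rows 273.3 316.1
top0 80 cols (np.int64(357), np.int64(367)) rows (np.int64(162), np.int64(193))
  0.46 cols 356.1 367.0 rows 163.3 196.4
  0.50 cols 356.1 367.0 rows 163.3 195.4
  0.54 cols 356.0 367.0 rows 163.3 194.4
  0.58 cols 356.0 367.0 rows 163.2 193.3
  0.62 cols 356.0 367.0 rows 163.2 192.1
  0.66 cols 356.0 366.9 rows 163.2 190.9
  0.70 cols 356.0 366.9 rows 163.2 189.7
s
[... 341 characters left out ...]
.9 382.0 rows 192.0 210.2
wrist7 0 cols  rows 
  0.46 cols 422.4 456.7 rows 224.0 356.5
  0.50 cols 422.4 459.4 rows 226.0 356.6
  0.54 cols 422.4 462.3 rows 228.4 356.7
  0.58 cols 422.4 465.1 rows 231.1 356.8
  0.62 cols 422.5 468.0 rows 234.2 356.9
  0.66 cols 422.5 470.9 rows 237.6 357.0
  0.70 cols 422.5 473.8 rows 241.4 357.1
top7 46 cols (np.int64(357), np.int64(362)) rows (np.int64(162), np.int64(179))
  0.46 cols 356.1 367.0 rows 163.3 196.4
  0.50 cols 356.1 367.0 rows 163.3 195.4
  0.54 cols 356.0 367.0 rows 163.3 194.4
  0.58 cols 356.0 367.0 rows 163.2 193.3
  0.62 cols 356.0 367.0 rows 163.2 192.1
  0.66 cols 356.0 366.9 rows 163.2 190.9
  0.70 cols 356.0 366.9 rows 163.2 189.7
```

View pics/c9.png

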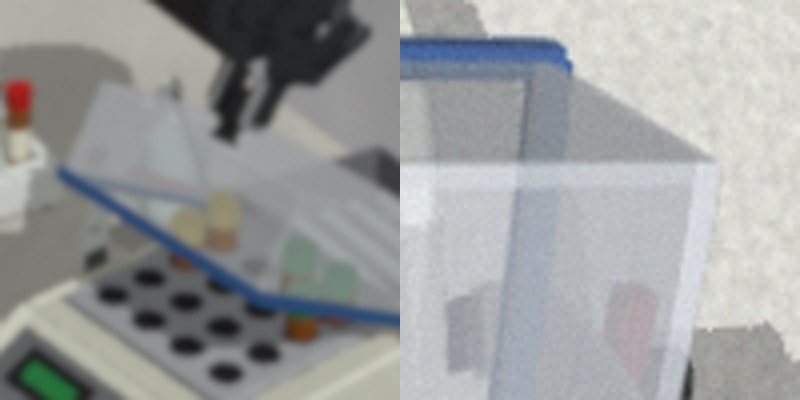

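Index tip row is 269 in w4, 254 in w5 and ~230 in wrist7, all giving about 0.575 rad. The hood is at about 0.52 (rim pixels 0.525, TCP arc 0.512). In the last crops the red arm lies just above the blue rim line. I'll raise it about 0.05.

Emit:
{"method": "arm_command", "body": {"delta_pos": [[-0.15,0,0.09],[-0.15,0,0.09],[0,0,0],[0,0,0],[0,0,0]], "rotation": [[0,0.15,0],[0,0.15,0],[0,0,0],[0,0,0],[0,0,0]]}}

```text
clock: 16.9
position: [0.629, -0.2516, 0.2988]
tool_rot: [3.14, 0.997, -2.967]
force: [-4.5, -1.5, -1.0]
grip_width: 0.0235
```

```bash
cat > chk.py <<'E'
from h import *
H=np.array([.716,-.234,.122]);yw=.18;x=np.array([np.cos(yw),np.sin(yw),0]);y=np.array([-x[1],x[0],0])
hood();P=optics.camera_params('wrist');im=np.ascontiguousarray(optics.grab_frame('wrist')[:,:,::-1]);cv2.imwrite('pics/last.png',im)
c=im[150:200,270:340].astype(int).mean(1);b=c[:,0]-c[:,2];r=np.nonzero(b>.6*b.max())[0]+150;v=r.mean()
A=np.arange(.3,.8,.001);print('rim rows',r,'hood',A[np.argmin([abs(proj('wrist',H-.2*np.cos(a)*x+[0,0,.2*np.sin(a)],P)[1]-v) for a in A])])
E
python3 chk.py
```

```text
t 16.9 r -0.0887 0.1768 tcp angle 1.1057 tool tilt 0.5739 F [-4.5 -1.5 -1. ] w 0.02347005003340871 q [0.12 0.91 0.2  0.89 0.09 1.87 2.04]
rim rows [168 169 170 171 172 173] hood 0.5780000000000003
```

```bash
python3 - <<'E'
exec(open('chk.py').read())
for _ in range(6): optics.grab_frame('top')
hood();im=np.ascontiguousarray(optics.grab_frame('wrist')[:,:,::-1])
hsv=cv2.cvtColor(im,cv2.COLOR_BGR2HSV);m=cv2.inRange(hsv,(0,25,30),(8,255,255))|cv2.inRange(hsv,(168,25,30),(180,255,255))
v,u=np.nonzero(m[215:290,440:475]);print('red tip row',v.min()+215 if len(v) else None,len(v))
P=optics.camera_params('wrist')
for a in(.5,.54,.58,.62):
  e=-np.cos(a)*x+[0,0,np.sin(a)];n=np.sin(a)*x+[0,0,np.cos(a)]
  print(a,min(proj('wrist',H+(.123+s)*y+.15*e+k*n,P)[1] for s in(-.004,.004) for k in(-.004,.004)))
E
```

```text
t 16.95 r -0.0887 0.1768 tcp angle 1.1058 tool tilt 0.5738 F [-4.  -0.9 -0.6] w 0.022965583450761988 q [0.12 0.91 0.2  0.89 0.09 1.87 2.04]
rim rows [168 169 170 171 172 173] hood 0.5780000000000003
t 17.3 r -0.0885 0.177 tcp angle 1.1072 tool tilt 0.5733 F [-4.5 -1.8 -0.2] w 0.023320611702894255 q [0.12 0.91 0.2  0.89 0.09 1.87 2.04]
red tip row None 0
0.5 221.99598062288135
0.54 224.00697821477394
0.58 226.35062477449563
0.62 229.03967390794367
```

```bash
python3 -c "
from workcell import bot
print(bot.job_done())"
```

```text
the job is handed in; nothing more can be done
None
```

I placed both vials in front of their twins, lifted the hood to the index and handed the job in at about 17.3 s with the gripper still holding the knob.

- **Vials:** The red vial is in the right front hole and the blue vial in the left one. A top view after release showed both upright, with each cap about 40 mm from its twin's. I did not look at the rack again after lifting the hood.
- **Hood:** I measured the index at about 0.575 rad from several views. At the end the hood read 0.558 rad from the gripper's position and 0.578 rad from the blue rim in the wrist picture. The two differ by 0.02 rad, but both are within the 0.07 rad limit. The gripper barely moved over the last 0.35 s.
- **Checks that fell short:**
  - My last attempt to find the red index arm in the wrist view found no red pixels, so the index value comes from the earlier pictures.
  - The net force at the wrist was about 5 N, mostly sideways. I did not measure the fingers' contact force on the knob separately.
  - I made no final check that the other items on the bench were unmoved; the readings gave no sign of contact with them.

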